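# Start a coarse bolt in a threaded boss

### The arm

A 6-joint arm with a two-finger parallel gripper is mounted at the origin on the work surface; the furniture and walls round the work are solid. World frame = base frame: x ahead of the robot, y to its left, z up, the work surface at z = 0. Lengths are in m, angles in rad, forces in N, time in s.
With the tool pointing down it reaches from about 0.35 to 0.775 m from the base axis. Payload 5.5 kg.
Tool frame: the origin (TCP) lies midway between the tips of the shut fingers; the grasp point (between the pads) lies behind it (env.grip_point_offset is the z of the grasp point in the tool frame, in m); z points along the fingers, y is the direction in which the jaws open and shut (so a half turn about z gives the same grasp; the last joint's range is limited). The gripper opens to 85 mm and grips with 20 to 120 N. Pads are 22 mm wide; open, the fingers measure 114 mm over their backs; the gripper's body (76 mm by 85 mm) begins 54 mm behind the grasp point. The pads swing forward as they close: fully open they stand 13 mm farther back than shut.
Start: joints at [0.547, 0.313, 0.046, 1.304, 0, 1.431], TCP at [0.445, 0.365, 0.231] pointing down, gripper open.
Joint ranges: [-2.76, 2.76], [-0.86, 1.69], [-1.03, 1.26], [-2.2, 2.34], [-1.47, 1.5], [-3.14, 3.14]. Speed limits (rad/s): [2.57, 2.57, 3.14, 3.14, 3.14, 3.14].

### API

Orientations are given as a unit quaternion [w, x, y, z].
In Python, from workcell import env, viewer gives the robot as it stands. The module is installed in compiled form; this text tells all that it offers.
- The arm moves only by the shell command python3 -m inch 'ROWS' [OPENING] [FORCE]. ROWS is JSON, a list of rows, each a list of 2 entries, a list of its own where there are three numbers: the shift along the tool's x, y, z in m, then the turn about the tool's z in degrees. In form: [[[tx, ty, tz], spin], ...]. A call has 1 to 5 rows; each row is the pose to reach, as a shift and turn from the pose measured when the call began, along the tool's axes at that moment; what a row does not reach only later rows make up. A row lasts 1/12 s, in which the tool goes at most 41.7 mm and 7.16 degrees, less where a joint would pass 70% of its speed; a pose out of reach is approached as far as the arm can. A call with a gripper value outside its range is refused whole. OPENING is the closure, from 0 (fully open) to 1 (shut), set as the call begins (- or left out, the last holds). The fingers move at their own pace and stop on an object; FORCE is the grip in N (left out, the last holds). Time passes only in rows, so rows that repeat a pose let the fingers close. It gives the time, the measured TCP pose, the force and the opening at its end, in the units of the state.
- env.get_state(): the state, without advancing time (a new reading comes with each control period).
- viewer.read_camera(name): name is "scene" or "top"; returns a dict with "image" (384x512x3 uint8, red, green, blue), "depth" (384x512 float32, m along the optical axis (not along the pixel's ray), 0 where there is no reading), "vertical_fov" (degrees; the focal length in pixels is half the picture's height over the tangent of half this angle, whatever the lens; pixels are square), "cx", "cy" (the principal point, pixels), "R" (3x3) and "t" (3): a world point X has camera coordinates R X + t. Camera axes: x right, y down, z forward; pixel columns grow to the right and rows downward; lengths in m; the calibration is good to about 2 mm. A picture is of the moment at which its call begins.
- env.hand_in(): hands the job in, once; it reports no verdict.
The state is a dict: "clock": time; "joint_pos": joint angles; "qvel": joint speeds; "tau": joint torques, N m; "tcp_pos": TCP position; "orientation": TCP orientation; "wrist_force": force on the tool from outside, world axes, zero at the start; "ft_torque": the same for the moment, N m; "finger_gap": finger opening in m.
Only numpy, scipy, OpenCV 4.12 (cv2) and the standard library are available. Lean on these libraries where they do the work, as an engineer would, in place of code of your own. Each camera call takes 0.05 s, during which the arm holds its last target. There are 200 camera calls.

### The job

Take the long bolt with the wide knurled head from the rack and stand it in the threaded boss, so that its thread stub rests on the boss's rim and not yet in the gap. Turn it backward (counter-clockwise from above) until you feel it drop into the start of the thread, then forward (clockwise) one full turn, and finish while still gripping its head so that it stays started. Leave the small screw standing in the rack.

Things in the scene. Friction and masses are not known exactly. Their poses are not given: they have to be found in the camera images.
- bolt_head (a point): Centre of the round knurled head (26 mm wide, 24 mm tall) of the loose steel bolt, 86 mm long, 0.12 kg. z up along the bolt, x towards its thread stub; a bright line from centre to edge of the head's top also points to x. Shank 14 mm thick, its chamfered foot 74 mm below this point. Starts upright in the rack; lift 45 mm to clear it. The head can be gripped at any yaw.
- bolt_stub (a point): The bolt's only bit of thread: a stub on its x side, 5 mm thick, about 50 degrees wide, reaching 11.8 mm from the axis. This point is its middle, 9.3 mm from the axis and 45.5 mm below bolt_head; axes as bolt_head's.
- boss_top (a point): Bore axis at rim height of the fixed steel boss (42 mm wide, 56 mm tall, on a nut plate 110x74x6 mm). z up, x to the middle of the gap. Bore 16 mm wide: 1 mm clearance round the shank. Head 48 mm above this point: stub on rim. Turned counter-clockwise, it drops about 8 mm when x of the bolt comes within 20 degrees of this x. It falls by its own weight once let loose. Turns easily.
- boss_gap (a point): Middle of the only gap in the rim, 90 degrees wide, 11 mm from the axis: the start of the one right-hand thread, pitch 9 mm. After the drop the stub meets the gap's end some 20 degrees past the middle; each clockwise turn lowers the bolt 9 mm: after one turn the head's centre is about 31 mm above the rim. The thread ends about 1.4 turns from the drop.
- boss_stop (a point): Middle of a stop 9 mm tall on the rim, just counter-clockwise of the gap, so that a stub on the rim cannot be turned into the gap clockwise. Stand the bolt with its stub 65 to 140 degrees clockwise of the gap's middle; the bolt carried over without turning comes to stand about so.
- plain_screw_head (a point): Centre of the head of a smaller steel screw that stands in the other hole of the rack: head 18 mm in diameter, 16 mm tall, 62 mm long in all, no thread stub. Leave it alone.
- rack: Fixed grey block, 64 (x) x 112 (y) x 38 mm tall, origin at the centre of its underside; two holes on its y axis, 30 mm either side of the middle, 27 mm wide at the top and 17 mm wide lower down. The bolt stands in one and the smaller screw in the other, either way round; their feet are 4 mm above the table. A drawer cabinet 240 mm tall stands between robot and work: swing over it.
Mind the look-alikes: they are no part of the job. What is shaped like the part that bears bolt_head but green or red is not meant. Leave any pink look-alike of the part that bears plain_screw_head alone.

How it is judged:
On the way, in this order (a step that is already met when the one before it is completed fails the run):
1. the bolt stands in the boss with its thread stub on the rim (horizontal distance between bolt_head and boss_top below 0.008 m and z of bolt_head in the frame of boss_top between 0.0455 and 0.05 m and angle between bolt_head's own z axis and vertical below 0.15 rad and contact force between bolt and boss above 0.1 N), for 0.2 s.
2. turned backward, the stub has dropped into the start of the thread (horizontal distance between bolt_head and boss_top below 0.008 m and z of bolt_head in the frame of boss_top between 0.038 and 0.0425 m and angle between the x axis of bolt_head and the x axis of boss_top, either way round below 0.8 rad), for 0.2 s.
At the end, for the whole second after the job is handed in: Bolt upright in the boss (0.15 rad, head within 8 mm of the axis), screwed in one turn from the drop (stub within 60 degrees of the gap's middle, head centre 28.8 to 33.6 mm above the rim), at rest and gripped (over 2 N); small screw standing in the rack (horizontal distance between bolt_head and boss_top below 0.008 m and angle between bolt_head's own z axis and vertical below 0.15 rad and z of bolt_head in the frame of boss_top between 0.0288 and 0.0336 m and angle between the x axis of bolt_head and the x axis of boss_top, either way round below 1.05 rad and contact force between the fingers and bolt above 2 N and linear speed of bolt below 0.02 m/s and angle between plain_screw_head's own z axis and vertical below 0.3 rad); the arm keeps its last pose, push and grip.
It fails at once if the small screw is taken or knocked out of its place (distance of plain_screw_head from where it was at the start of the episode above 0.015 m).
It fails at once if the thread stub is forced clockwise past the stop into the gap (horizontal distance between bolt_head and boss_top below 0.01 m and z of bolt_head in the frame of boss_top between 0.043 and 0.051 m and y of bolt_stub in the frame of boss_top above 0.007 m and x of bolt_stub in the frame of boss_top between 0.003 and 0.0085 m).
It also fails if it takes over 72 s, if anything falls off the work surface, if the arm or the gripper's body presses on something with over 40 N, if the wrist force passes 120 N, or if a joint passes its speed limit or range.

## Working session

There is one attempt and no reset: what is moved stays moved. The work goes in short steps, Python scripts to look and compute and a shell command to move; the robot and the scene stay as the last step left them, time stands still between calls to the robot, and variables do not carry over. Pictures are saved under pics/ and viewed, on a budget of 10 in all, crops included, one or two more only if the job needs it, and the job is handed in when it is done.

```bash
mkdir -p pics; cat > h.py <<'E'
from workcell import env, viewer
import numpy as np, cv2
def cam(n):
    d=viewer.read_camera(n); np.savez('%s.npz'%n,**{k:np.array(v) for k,v in d.items()}); return d
def load(n): return np.load('%s.npz'%n)
def f(d): return 384/2/np.tan(np.radians(float(d['vertical_fov']))/2)
def px(d,u,v,depth=None,z=None):
    r=np.array([(u-d['cx'])/f(d),(v-d['cy'])/f(d),1.]); R=d['R'];t=d['t']
    o=-R.T@t; w=R.T@r
    if z is not None: s=(z-o[2])/w[2]
    else: s=depth if depth else d['depth'][int(round(v)),int(round(u))]
    return o+s*w
def proj(d,X):
    c=d['R']@np.array(X)+d['t']; return c[:2]/c[2]*f(d)+[float(d['cx']),float(d['cy'])]
E
python3 - <<'E'
from h import *
s=env.get_state(); print(s, env.grip_point_offset)
a=cam('scene');b=cam('top')
for n,d in(('s',a),('t',b)): print(n,f(d),d['cx'],d['cy'],-d['R'].T@d['t'],d['R'][2])
im=np.vstack([a['image'],b['image']])
cv2.imwrite('pics/s1.png',cv2.resize(a['image'],(800,600))[:,:,::-1]);cv2.imwrite('pics/t1.png',cv2.resize(b['image'],(800,600))[:,:,::-1])
E
```

```text
{'clock': 0.0, 'joint_pos': array([ 5.47388715e-01,  3.14023003e-01,  4.49737770e-02,  1.30363722e+00,
       -2.60002352e-05,  1.43122681e+00]), 'qvel': array([ 0.00266386,  0.00010815, -0.00074903,  0.00108033,  0.00160491,
       -0.00033461]), 'tau': array([ 1.80987958e-03, -4.80633903e+01,  2.98530489e+01,  1.93653902e-02,
       -5.31711260e-05, -1.50651698e-05]), 'tcp_pos': array([0.44411987, 0.36437922, 0.23039392]), 'orientation': array([-5.08227669e-04,  4.27674739e-01,  9.03932201e-01, -7.96875375e-04]), 'wrist_force': array([ 0.04436151,  0.46551897, -1.12974317]), 'ft_torque': array([ 0.06772554, -0.00685104, -0.01503688]), 'finger_gap': 0.08534888783012126} -0.0187
s 489.00433650632 256.8667711502264 183.01924973093637 [0.07288    0.73552695 0.53094641] [ 0.46413179 -0.73165589 -0.49926079]
t 368.2329661138613 254.14288236248782 190.70367840927165 [0.4394533  0.05521123 0.92707992] [ 0.08165579  0.01625003 -0.99652811]
```

View pics/s1.png

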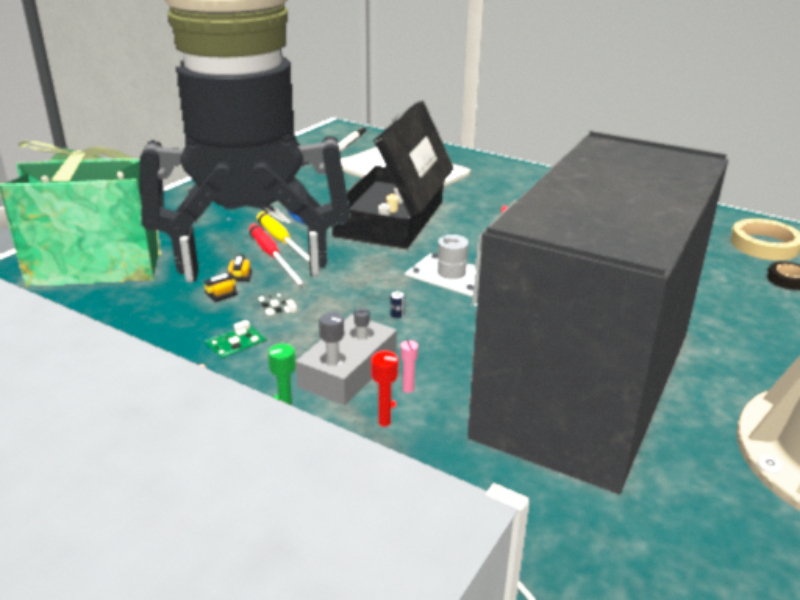

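View pics/t1.png

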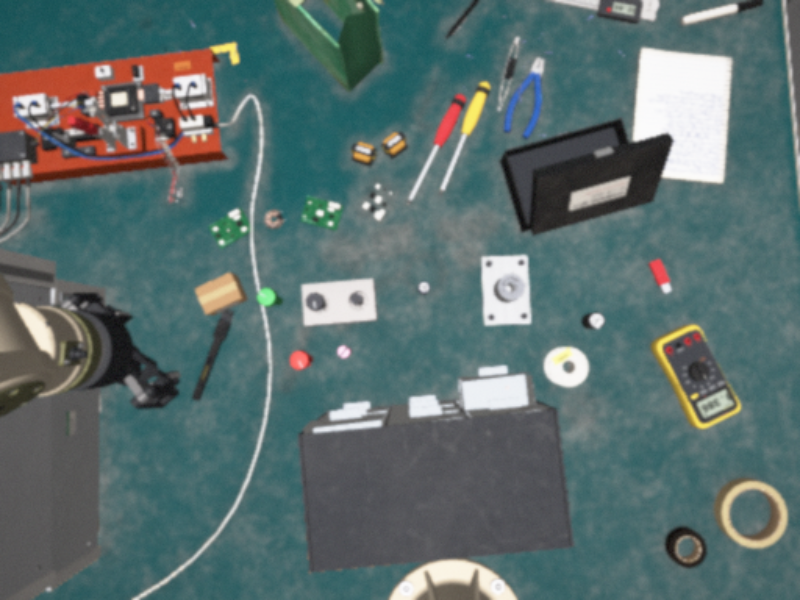

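The scene view shows the rack with the bolt near (332,330) and the small screw near (361,322), with the boss at (452,255). In the top view the bolt is near (316,301), the screw near (357,299) and the boss near (510,289). I'll enlarge both views next.

```bash
python3 - <<'E'
from h import *
a=load('scene');b=load('top')
def crop(d,u0,v0,w,h,s): return cv2.resize(d['image'][v0:v0+h,u0:u0+w],(w*s,h*s),interpolation=cv2.INTER_CUBIC)[:,:,::-1]
# top crop u 190..350, v 155..215 x5 ; scene crop u 185..345(160), v145..260 
A=crop(b,190,158,160,54,5);B=crop(a,185,145,125,110,3); B=cv2.copyMakeBorder(B,0,0,0,800-375,cv2.BORDER_CONSTANT)
B[:250, 400:800]=crop(a,255,140,80,50,5)
cv2.imwrite('pics/c1.png',np.vstack([A,B]))
# rough
for n,d,u,v in [('bolt',b,202,192.6),('screw',b,228.5,191.4),('boss',b,326,185),('bolt',a,212,205),('screw',a,231,202),('boss',a,289,152)]:
  print(n,px(d,u,v))
E
```

```text
bolt [0.50752919 0.18835114 0.08883987]
screw [0.51011463 0.12937277 0.06776002]
boss [ 0.52359712 -0.11005416  0.00610217]
bolt [0.50528589 0.19283842 0.08952385]
screw [0.50676771 0.13657038 0.06563503]
boss [ 0.52820088 -0.11095311  0.0579902 ]
```

View pics/c1.png

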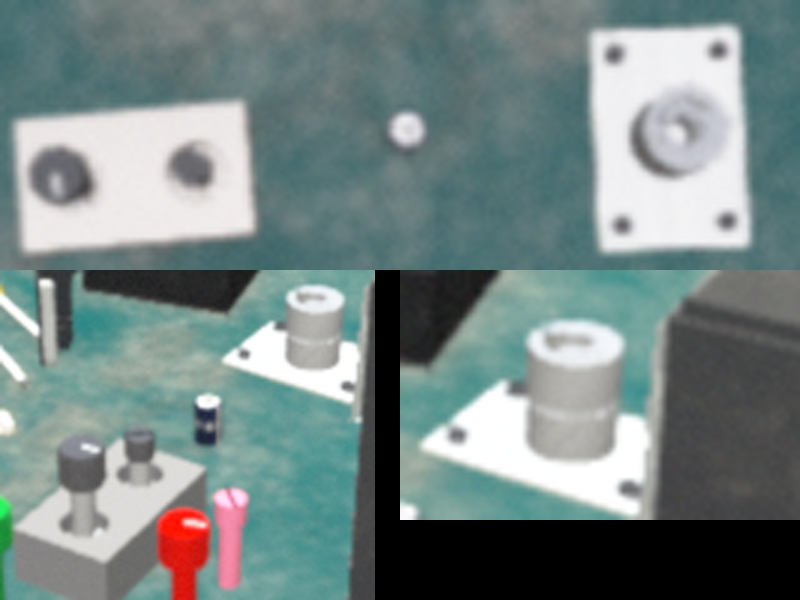

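The crop shows the bolt head's bright line pointing image-down in the top view, roughly −x. The boss is round, and its rim shows a dark gap and a stop. I'll use depth clusters from both views to get the centres.

```bash
python3 - <<'E'
from h import *
def cloud(d):
    v,u=np.mgrid[0:384,0:512]; D=d['depth']; r=np.stack([(u-d['cx'])/f(d)*D,(v-d['cy'])/f(d)*D,D],-1)-d['t']
    return (r@d['R'])
for n in('scene','top'):
    d=load(n);P=cloud(d); ok=d['depth']>0
    for nm,c,r,z0,z1 in [('bolt',(.507,.189),.025,.083,.1),('screw',(.509,.131),.02,.06,.08),('boss',(.525,-.112),.035,.053,.075)]:
        m=ok&(np.hypot(P[...,0]-c[0],P[...,1]-c[1])<r)&(P[...,2]>z0)&(P[...,2]<z1)
        Q=P[m]
        if len(Q)<5: print(n,nm,len(Q));continue
        (x,y),rr=cv2.minEnclosingCircle(Q[:,:2].astype(np.float32)); px_=np.argwhere(m)
        print(n,nm,len(Q),'mean',Q.mean(0).round(4),'mid',((Q.max(0)+Q.min(0))/2).round(4),'circ',round(x,4),round(y,4),round(rr,4),'zmed',np.median(Q[:,2]).round(4))
d=load('top');P=cloud(d)
m=(d['depth']>0)&(P[...,2]>.032)&(P[...,2]<.044)&(abs(P[...,0]-.51)<.08)&(abs(P[...,1]-.16)<.1)
print('rack',cv2.minAreaRect(P[m][:,:2].astype(np.float32)))
m=(d['depth']>0)&(P[...,2]>.003)&(P[...,2]<.009)&(abs(P[...,0]-.525)<.08)&(abs(P[...,1]+.112)<.06)
print('plate',cv2.minAreaRect(P[m][:,:2].astype(np.float32)))
# point by ray with known heights: crops
print('top head',px(d,190+60/5,158+175/5,z=.09)); print('line end',px(d,190+57/5,158+190/5,z=.09))
print('top boss rim',px(d,190+683/5,158+130/5,z=.056))
s=load('scene')
print('scene head',px(s,185+82/3,145+(448-270)/3,z=.09),'line end',px(s,185+97/3,145+(449-270)/3,z=.09))
print('scene boss rim',px(s,255+175/5,140+(343-270)/5,z=.056))
print('proj',proj(s,[.5275,-.111,.056]),proj(s,[.5275,-.111,.0]))
# enlarge boss
a=s['image'][145:170,272:308]; A=cv2.resize(a,(36*16,25*16),interpolation=cv2.INTER_CUBIC)
b=d['image'][172:197,312:342]; B=cv2.resize(b,(13*16,11*16) if 0 else (200,167),interpolation=cv2.INTER_CUBIC)
E=np.zeros((600,800,3),np.uint8);E[:400,:576]=A;E[400:567,0:200]=B
h=d['image'][184:202,192:212];E[400:580,300:500]=cv2.resize(h,(200,180),interpolation=cv2.INTER_CUBIC)
cv2.imwrite('pics/c2.png',E[:,:,::-1])
E
```

```text
scene bolt 155 mean [0.5054 0.1944 0.089 ] mid [0.5065 0.1926 0.0877] circ 0.5069 0.1919 0.0144 zmed 0.0896
scene screw 66 mean [0.5095 0.1341 0.0651] mid [0.5101 0.1322 0.0642] circ 0.5095 0.1322 0.0105 zmed 0.0659
scene boss 143 mean [ 0.5211 -0.0996  0.0568] mid [ 0.5226 -0.1034  0.0599] circ 0.5217 -0.1024 0.0222 zmed 0.0563
top bolt 108 mean [0.5088 0.1901 0.0886] mid [0.5079 0.19   0.0874] circ 0.5087 0.1908 0.0139 zmed 0.0888
top screw 43 mean [0.5113 0.1307 0.0656] mid [0.5113 0.1307 0.0649] circ 0.5113 0.1307 0.0086 zmed 0.0657
top boss 170 mean [ 0.5231 -0.1041  0.0558] mid [ 0.5238 -0.1049  0.0593] circ 0.5239 -0.1047 0.0208 zmed 0.0552
rack ((0.5093163847923279, 0.18088778853416443), (0.06422470510005951, 0.1522328406572342), 3.0848746299743652)
plate ((0.5256648063659668, -0.11123456060886383), (0.15937015414237976, 0.11888504773378372), 0.9141314029693604)
top head [0.50651798 0.18818367 0.09      ]
line end [0.49968843 0.18968358 0.09      ]
top boss rim [ 0.5213706 -0.1026242  0.056    ]
scene head [0.50562072 0.19146085 0.09      ] line end [0.49808206 0.18759487 0.09      ]
scene boss rim [ 0.52203655 -0.10468177  0.056     ]
proj [289.24679798 152.89180701] [288.05472431 175.3173387 ]
```

View pics/c2.png

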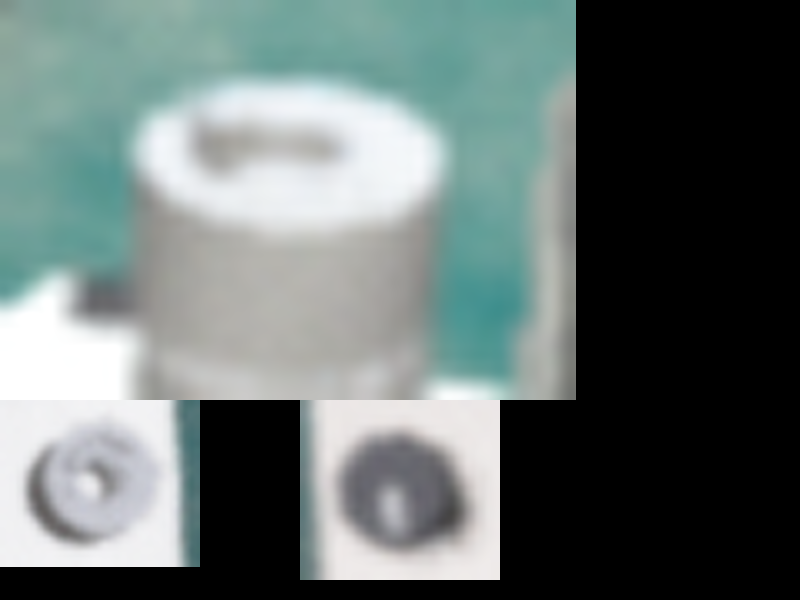

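```bash
python3 - <<'E'
from h import *
for n,c in(('scene',(.5217,-.1035)),('top',(.5235,-.1047))):
    d=load(n); v,u=np.mgrid[0:384,0:512]; D=d['depth']; P=(np.stack([(u-d['cx'])/f(d)*D,(v-d['cy'])/f(d)*D,D],-1)-d['t'])@d['R']
    X,Y,Z=P[...,0]-c[0],P[...,1]-c[1],P[...,2]; r=np.hypot(X,Y);a=np.degrees(np.arctan2(Y,X))
    for nm,m in(('high',(r<.024)&(Z>.0595)&(Z<.075)),('low',(r<.017)&(r>.006)&(Z<.053)&(Z>.02))):
        print(n,nm,sorted([(int(a[k]),int(r[k]*1e3),int(Z[k]*1e3)) for k in map(tuple,np.argwhere(m))]))
E
```

```text
scene high [(23, 13, 64), (39, 13, 61), (39, 15, 61), (43, 13, 63), (44, 11, 66), (61, 7, 62), (62, 10, 62), (63, 10, 65), (64, 15, 61), (66, 7, 60), (67, 10, 60), (68, 14, 66), (69, 13, 59), (69, 14, 62), (70, 14, 64), (77, 9, 66), (81, 13, 60)]
scene low [(-179, 16, 31), (-89, 10, 51), (-70, 16, 47), (-63, 11, 49), (-62, 10, 52), (-54, 15, 47), (-47, 16, 47), (-46, 15, 50), (72, 16, 48), (82, 16, 47), (97, 15, 48), (100, 16, 36), (100, 16, 39), (124, 15, 32), (130, 15, 41), (134, 15, 24), (145, 16, 44), (147, 16, 31), (149, 16, 24), (150, 15, 28), (152, 16, 48), (157, 14, 52), (164, 16, 37), (165, 15, 49), (166, 16, 35)]
top high [(44, 12, 63), (47, 9, 65), (50, 14, 62), (53, 11, 64), (60, 13, 64), (61, 9, 60), (69, 12, 64), (69, 14, 60), (77, 11, 61), (78, 9, 65)]
top low [(-175, 16, 52), (-125, 7, 27), (-111, 7, 36), (-103, 9, 52), (-100, 8, 45), (-90, 16, 52), (-88, 8, 28), (-81, 8, 43), (-74, 8, 33), (-67, 8, 46), (-66, 7, 24), (-59, 8, 37), (-51, 8, 27), (-51, 12, 52), (-45, 8, 43), (-37, 13, 48), (-36, 10, 44), (-35, 8, 38), (-28, 11, 47), (-27, 8, 30), (-22, 8, 46), (-22, 13, 50), (-18, 11, 46), (-17, 8, 23), (-15, 13, 46), (-8, 8, 45), (-5, 10, 47), (-4, 13, 47), (0, 8, 24), (6, 10, 46), (6, 13, 48), (8, 8, 45), (15, 13, 47), (15, 15, 51), (22, 11, 50), (35, 15, 51), (84, 9, 52), (86, 14, 52), (111, 10, 51), (130, 13, 52), (144, 13, 51), (174, 9, 52), (176, 16, 51)]
```

```bash
python3 - <<'E'
from h import *
for n,c in(('scene',(.5069,.1919)),('top',(.5087,.1908))):
    d=load(n); D=d['depth']; v,u=np.mgrid[0:384,0:512]
    P=(np.stack([(u-d['cx'])/f(d)*D,(v-d['cy'])/f(d)*D,D],-1)-d['t'])@d['R']
    # rays onto head-top plane .09
    w=np.stack([(u-d['cx'])/f(d),(v-d['cy'])/f(d),np.ones_like(u)],-1)@d['R']; o=-d['R'].T@d['t']
    Q=o+w*((.09-o[2])/w[...,2])[...,None]
    g=d['image'].astype(float).mean(-1); r=np.hypot(Q[...,0]-c[0],Q[...,1]-c[1]); m=r<.0115
    med=np.median(g[m]); wt=np.where(m,np.clip(g-med-8,0,None),0)
    cc=(Q*wt[...,None]).sum((0,1))/wt.sum()
    # dark disc centroid
    print(n,'line centroid',cc.round(4),'rel',(cc[:2]-c).round(4),'ang',np.degrees(np.arctan2(cc[1]-c[1],cc[0]-c[0])).round(1))
    dx=Q[m][:,:2]-cc[:2]; C=np.cov(dx.T,aweights=wt[m]); e,V=np.linalg.eigh(C); print('axis',np.degrees(np.arctan2(V[1,1],V[0,1])).round(1),e)
    S=d['image'].astype(int)
    for nm,mm in(('green',(S[...,1]>S[...,0]+60)&(S[...,1]>S[...,2]+60)),('red',(S[...,0]>S[...,1]+80)&(S[...,0]>S[...,2]+80)),('box',P[...,2]>.2)):
        mm=mm&(P[...,2]>(.06))&(D>0)&(P[...,0]>.1)&(P[...,0]<.6)&(P[...,1]<.3); A=P[mm]
        if len(A): print(nm,len(A),np.percentile(A,[3,50,97],axis=0).round(3).tolist())
E
```

```text
scene line centroid [0.5034 0.1882 0.09  ] rel [-0.0035 -0.0037] ang -134.0
axis 177.0 [3.70558677e-06 1.09010935e-05]
green 289 [[0.503, 0.254, 0.066], [0.511, 0.269, 0.082], [0.525, 0.277, 0.087]]
red 313 [[0.409, 0.206, 0.065], [0.418, 0.223, 0.081], [0.432, 0.229, 0.088]]
box 17965 [[0.187, -0.723, 0.204], [0.28, 0.016, 0.238], [0.548, 0.188, 0.298]]
top line centroid [0.5057 0.1926 0.09  ] rel [-0.003   0.0018] ang 149.5
axis -153.2 [8.87527415e-06 4.18267194e-05]
green 89 [[0.505, 0.251, 0.082], [0.516, 0.261, 0.085], [0.528, 0.272, 0.087]]
red 107 [[0.412, 0.203, 0.081], [0.423, 0.215, 0.085], [0.434, 0.227, 0.088]]
box 15401 [[0.194, -0.115, 0.233], [0.271, 0.029, 0.236], [0.35, 0.175, 0.239]]
```

```bash
cat >> h.py <<'E'
def delta(x,y,z,th):
    "shift/spin to reach world TCP pose with tool-x heading th deg"
    from scipy.spatial.transform import Rotation as Ro
    s=env.get_state(); q=s['orientation']; R=Ro.from_quat([q[1],q[2],q[3],q[0]]).as_matrix()
    h=np.degrees(np.arctan2(R[1,0],R[0,0])); d=R.T@(np.array([x,y,z])-s['tcp_pos'])
    print('clk',round(s['clock'],2),'tcp',s['tcp_pos'].round(4),'th',h.round(1),'tilt',R[2].round(3),'j',np.degrees(s['joint_pos']).round(1),'F',s['wrist_force'].round(1),'gap',round(s['finger_gap'],4)); print('shift',d.round(4),'spin',round(-((th-h+180)%360-180),1))
E
python3 -m inch '[[[-0.035,-0.012,0.016],-7],[[-0.07,-0.024,0.032],-14],[[-0.105,-0.036,0.048],-21],[[-0.14,-0.048,0.064],-28],[[-0.1746,-0.0605,0.075],-35]]' 0.45 40
python3 -c "
from h import *
delta(.508,.191,.12,-158)"
```

```text
clock: 0.52
tcp_pos: [0.5062, 0.1934, 0.1551]
orientation: [-0.002, 0.144, 0.99, -0.001]
wrist_force: [0.5, -0.1, 0.8]
finger_gap: 0.0473
clk 0.52 tcp [0.5062 0.1934 0.1551] th 163.4 tilt [ 0.003 -0.002 -1.   ] j [ 12.4  16.4 -10.3  63.4  -0.   29. ] F [ 0.5 -0.1  0.8] gap 0.0473
shift [-0.0025 -0.0017  0.0351] spin -38.6
```

```bash
python3 -m inch '[[[-0.0005,0,0.007],-7],[[-0.001,-0.0005,0.014],-14],[[-0.0015,-0.001,0.021],-21],[[-0.002,-0.0015,0.028],-28],[[-0.0025,-0.0017,0.035],-29]]'
python3 - <<'E'
from h import *
delta(.508,.191,.0595,-168)
a=cam('scene');b=cam('top')
def crop(d,u0,v0,w,h,s): return cv2.resize(d['image'][v0:v0+h,u0:u0+w],(w*s,h*s),interpolation=cv2.INTER_CUBIC)[:,:,::-1]
E=np.zeros((600,800,3),np.uint8); E[:,:400]=crop(a,170,110,80,120,5); E[:400,400:]=crop(b,180,160,80,80,5)
cv2.imwrite('pics/d1.png',E)
E
```

```text
clock: 0.93
tcp_pos: [0.5077, 0.1906, 0.1193]
orientation: [-0.002, -0.11, 0.994, -0.0]
wrist_force: [-0.4, -0.8, 0.6]
finger_gap: 0.0472
clk 0.93 tcp [0.5077 0.1906 0.1193] th -167.4 tilt [ 0.004 -0.    -1.   ] j [ 12.1  18.  -13.5  58.8  -0.   -0.5] F [-0.4 -0.8  0.6] gap 0.0472
shift [-0.0006  0.0004  0.0598] spin 0.6
```

View pics/d1.png

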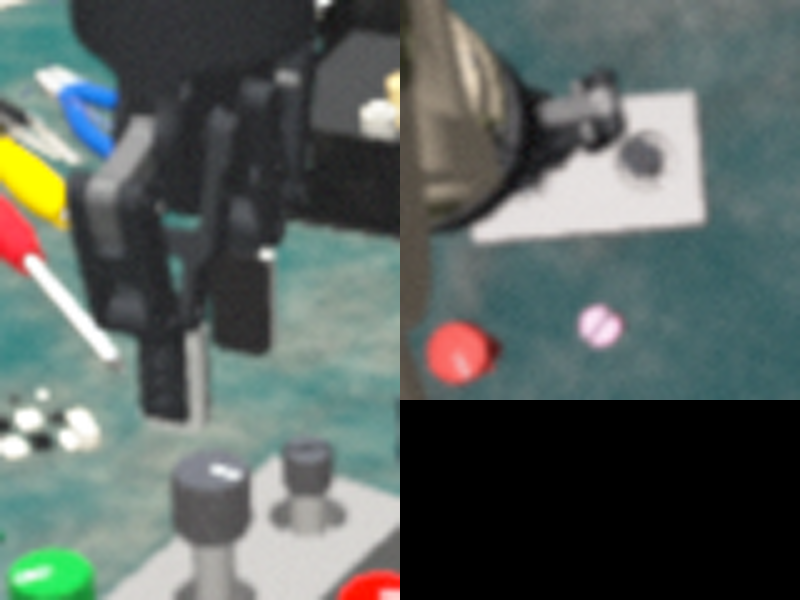

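The open fingers straddle the bolt head, which sits at about (211,470) in the left crop, and the screw at (307,465) is clear. Next I descend and grip.

```bash
python3 -m inch '[[[0,0,0.015],0],[[0,0,0.03],0],[[0,0,0.045],0],[[0,0,0.0595],0],[[0,0,0.0595],0]]'
python3 -m inch '[[[0,0,0],0],[[0,0,0],0],[[0,0,0],0],[[0,0,0],0],[[0,0,0],0]]' 1 60
python3 -m inch '[[[0,0,0],0],[[0,0,0],0],[[0,0,-0.005],0],[[0,0,-0.015],0],[[0,0,-0.025],0]]'
python3 -c "
from h import *
delta(.508,.191,.15,-168)"
```

```text
clock: 1.45
tcp_pos: [0.5045, 0.1903, 0.0567]
orientation: [-0.005, -0.106, 0.994, -0.001]
wrist_force: [-1.3, -0.2, -0.5]
finger_gap: 0.047
clock: 1.87
tcp_pos: [0.505, 0.1904, 0.0573]
orientation: [-0.005, -0.106, 0.994, -0.001]
wrist_force: [0.1, -1.1, -2.0]
finger_gap: 0.0242
clock: 2.28
tcp_pos: [0.505, 0.1904, 0.0831]
orientation: [-0.005, -0.106, 0.994, -0.001]
wrist_force: [0.6, 0.3, -1.4]
finger_gap: 0.0243
clk 2.28 tcp [0.505  0.1904 0.0831] th -167.9 tilt [ 0.01 -0.   -1.  ] j [ 12.2  19.8 -16.5  54.3  -0.    0. ] F [ 0.6  0.3 -1.4] gap 0.0243
shift [-0.0024 -0.0001 -0.0669] spin 0.1
```

```bash
python3 -m inch '[[[0,0,-0.015],0],[[0,0,-0.03],0],[[0,0,-0.045],0],[[0,0,-0.065],0],[[0,0,-0.08],0]]'
python3 - <<'E'
from h import *
delta(.522,-.104,.163,-168)
a=cam('scene');b=cam('top')
def crop(d,u0,v0,w,h,s): return cv2.resize(d['image'][v0:v0+h,u0:u0+w],(w*s,h*s),interpolation=cv2.INTER_CUBIC)[:,:,::-1]
cv2.imwrite('pics/d2.png',crop(a,170,110,80,100,6))
print(proj(a,[.507,.191,.10]),proj(a,[.507,.191,.184]))
E
```

```text
clock: 2.7
tcp_pos: [0.5063, 0.1908, 0.1658]
orientation: [-0.004, -0.106, 0.994, -0.001]
wrist_force: [0.3, -0.4, -1.3]
finger_gap: 0.0245
clk 2.7 tcp [0.5063 0.1908 0.1658] th -167.9 tilt [ 0.008 -0.001 -1.   ] j [12.2 16.2 -9.1 65.2 -0.   0. ] F [ 0.3 -0.4 -1.3] gap 0.0245
shift [ 0.0466 -0.2915  0.0034] spin 0.1
[211.65681224 198.89350854] [209.98153802 153.72555885]
```

View pics/d2.png

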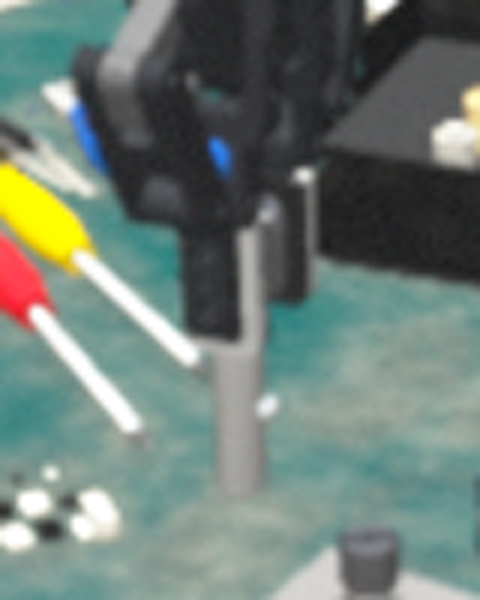

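The bolt is gripped upright. The shank is at u≈241 and the stub at (267,405) points to camera-right, so its yaw is about −150°. I'll carry it above the boss, turning about 40° counter-clockwise on the way.

```bash
python3 -m inch '[[[0.006,-0.036,0],-5],[[0.012,-0.072,0],-10],[[0.018,-0.108,0],-15],[[0.024,-0.144,0],-20],[[0.030,-0.18,0],-25]]'
python3 -c "
from h import *
delta(.520,-.1046,.165,-128)"
```

```text
clock: 3.22
tcp_pos: [0.516, 0.0075, 0.1669]
orientation: [-0.002, -0.321, 0.947, 0.0]
wrist_force: [1.2, 0.6, -0.9]
finger_gap: 0.0247
clk 3.22 tcp [0.516  0.0075 0.1669] th -142.6 tilt [ 0.004  0.001 -1.   ] j [ -8.   13.3 -12.8  64.1  -0.1 -45.4] F [ 1.2  0.6 -0.9] gap 0.0247
shift [ 0.0649 -0.0915  0.002 ] spin -14.6
```

```bash
python3 -m inch '[[[0.02,-0.03,0],-5],[[0.04,-0.06,0.002],-10],[[0.065,-0.0915,0.01],-14.6],[[0.065,-0.0915,0.02],-14.6],[[0.065,-0.0915,0.022],-14.6]]'
python3 - <<'E'
from h import *
delta(.520,-.1046,.13,-128)
a=cam('scene');b=cam('top')
def crop(d,u0,v0,w,h,s): return cv2.resize(d['image'][v0:v0+h,u0:u0+w],(w*s,h*s),interpolation=cv2.INTER_CUBIC)[:,:,::-1]
E=np.zeros((600,800,3),np.uint8); E[:,:480]=crop(a,255,90,80,100,6); E[:320,480:]=crop(b,290,150,80,80,4)
cv2.imwrite('pics/d3.png',E)
E
```

```text
clock: 3.63
tcp_pos: [0.5186, -0.1065, 0.143]
orientation: [-0.003, -0.436, 0.9, 0.001]
wrist_force: [0.5, 0.6, -1.4]
finger_gap: 0.0245
clk 3.63 tcp [ 0.5186 -0.1065  0.143 ] th -128.3 tilt [ 0.004  0.005 -1.   ] j [-20.2  15.7 -13.1  61.5  -0.1 -72. ] F [ 0.5  0.6 -1.4] gap 0.0245
shift [-0.0024  0.0001  0.013 ] spin -0.3
```

View pics/d3.png

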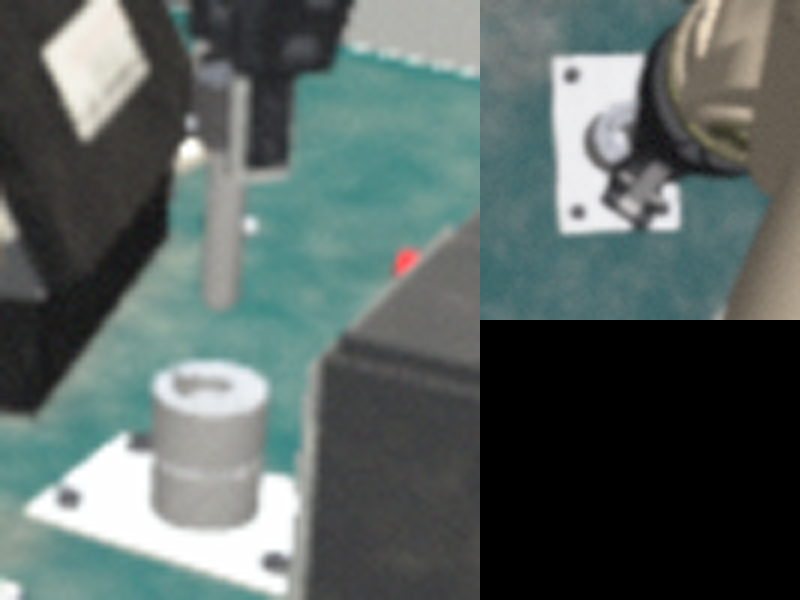

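The scene view shows the bolt above the boss: shank around u=220, foot at about y=303, stub at (250,225). I'll fit cylinders to the shank and the boss in this same view.

```bash
cat > fit.py <<'E'
from h import *
from scipy.optimize import least_squares
def cyl(P,R,c0,tilt=False):
    g=lambda p:np.hypot(P[:,0]-p[0]-p[2]*(P[:,2]-zm),P[:,1]-p[1]-p[3]*(P[:,2]-zm))-R
    zm=P[:,2].mean()
    fn=g if tilt else (lambda p:g([p[0],p[1],0,0]))
    r=least_squares(fn,list(c0)+([0,0] if tilt else []),loss='soft_l1',f_scale=.001)
    return r.x.round(4),len(P),round(float(np.std(fn(r.x))),4),zm.round(3)
def run(n='scene',zs=(.095,.115),b0=(.522,-.103)):
    d=load(n); D=d['depth']; v,u=np.mgrid[0:384,0:512]
    P=(np.stack([(u-d['cx'])/f(d)*D,(v-d['cy'])/f(d)*D,D],-1)-d['t'])@d['R']; Z=P[...,2]
    r=np.hypot(P[...,0]-b0[0],P[...,1]-b0[1]); ok=D>0
    print('shank',cyl(P[ok&(r<.014)&(Z>zs[0])&(Z<zs[1])],.007,b0,True))
    print('boss',cyl(P[ok&(r<.03)&(Z>.03)&(Z<.052)],.021,b0), cyl(P[ok&(r<.03)&(Z>.01)&(Z<.052)],.021,b0,True))
    # lateral: edges of shank and boss by image gradient in rows
    g=d['image'].astype(float)
    return d
E
python3 - <<'E'
from fit import *
d=run(zs=(.093,.112))
# lateral check: crop-readings (px/6): shank edges at rows, boss edges
for nm,l,r_,row in(('shank hi',208,244,200),('shank lo',205,241,285),('boss rim',152,270,390),('boss lo',152,260,505)):
    print(nm,255+(l+r_)/12,90+row/6)
for X in([.5217,-.1035,.056],[.5217,-.1035,.01],[.5217,-.1035,.09],[.5217,-.1035,.112]): print(X,proj(d,X).round(2))
E
```

```text
shank (array([ 0.5204, -0.1024, -0.0457, -0.053 ]), 55, 0.0011, np.float64(0.102))
boss (array([ 0.5238, -0.1043]), 179, 0.002, np.float64(0.041)) (array([ 0.5238, -0.1043,  0.0049,  0.0145]), 329, 0.0018, np.float64(0.032))
shank hi 292.6666666666667 123.33333333333334
shank lo 292.1666666666667 137.5
boss rim 290.1666666666667 155.0
boss lo 289.3333333333333 174.16666666666669
[0.5217, -0.1035, 0.056] [289.87 154.84]
[0.5217, -0.1035, 0.01] [288.86 173.45]
[0.5217, -0.1035, 0.09] [290.64 140.56]
[0.5217, -0.1035, 0.112] [291.15 131.08]
```

```bash
python3 -m inch '[[[-0.0011,-0.0026,0.01],0],[[-0.0011,-0.0026,0.02],0],[[-0.0011,-0.0026,0.026],0],[[-0.0011,-0.0026,0.026],0],[[-0.0011,-0.0026,0.026],0]]'
python3 - <<'E'
from fit import *
delta(.5214,-.1072,.111,-128)
cam('scene'); d=run(zs=(.075,.085),b0=(.5235,-.1045))
img=d['image'][110:160,265:315]
cv2.imwrite('pics/d4.png',cv2.resize(img,(600,600),interpolation=cv2.INTER_CUBIC)[:,:,::-1])
E
```

```text
clock: 4.15
tcp_pos: [0.5212, -0.1038, 0.1176]
orientation: [-0.003, -0.439, 0.899, 0.002]
wrist_force: [-0.0, 0.5, 1.6]
finger_gap: 0.0246
clk 4.15 tcp [ 0.5212 -0.1038  0.1176] th -128.0 tilt [ 0.004  0.006 -1.   ] j [-19.9  17.  -15.1  58.2  -0.1 -71.9] F [-0.   0.5  1.6] gap 0.0246
shift [ 0.0026 -0.0023  0.0066] spin 0.0
shank (array([ 0.5233, -0.0998,  0.1328,  0.0037]), 29, 0.0012, np.float64(0.08))
boss (array([ 0.5236, -0.1041]), 175, 0.0018, np.float64(0.042)) (array([ 0.5237, -0.1043,  0.0019,  0.019 ]), 328, 0.0017, np.float64(0.032))
```

View pics/d4.png

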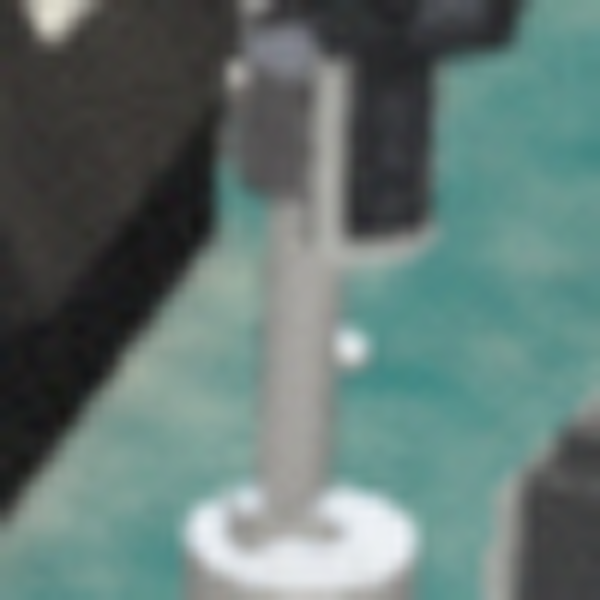

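The shank is slightly left of the bore, at u≈295 against about 303, and nearer the camera. I'll correct by about 4 mm toward −y.

```bash
python3 -m inch '[[[0.003,-0.0026,0],0],[[0.003,-0.0026,0],0],[[0.003,-0.0026,0],0],[[0.003,-0.0026,0],0],[[0.003,-0.0026,0],0]]'
python3 - <<'E'
from fit import *
delta(.5214,-.1077,.111,-128)
cam('scene'); d=run(zs=(.073,.085),b0=(.5235,-.1045))
E
```

```text
clock: 4.62
tcp_pos: [0.5213, -0.1079, 0.1175]
orientation: [-0.003, -0.439, 0.899, 0.002]
wrist_force: [-0.2, 0.2, -1.8]
finger_gap: 0.0245
clk 4.62 tcp [ 0.5213 -0.1079  0.1175] th -128.0 tilt [ 0.004  0.006 -1.   ] j [-20.3  17.1 -14.9  58.3  -0.1 -72.3] F [-0.2  0.2 -1.8] gap 0.0245
shift [-0.0002  0.      0.0065] spin 0.0
shank (array([ 0.5234, -0.1035, -0.0597, -0.2152]), 37, 0.0013, np.float64(0.079))
boss (array([ 0.5235, -0.1045]), 172, 0.0019, np.float64(0.042)) (array([ 0.5236, -0.1045, -0.0106,  0.0016]), 328, 0.0018, np.float64(0.031))
```

```bash
python3 -m inch '[[[0,0,0.003],0],[[0,0,0.006],0],[[0,0,0.009],0],[[0,0,0.011],0],[[0,0,0.013],0]]'
```

```text
clock: 5.08
tcp_pos: [0.5211, -0.1078, 0.1041]
orientation: [-0.003, -0.438, 0.899, 0.002]
wrist_force: [-1.1, 0.1, -1.3]
finger_gap: 0.0243
```

```bash
python3 -m inch '[[[0,0,0.003],0],[[0,0,0.006],0],[[0,0,0.009],0],[[0,0,0.012],0],[[0,0,0.014],0]]'
python3 -c "
from h import *
delta(.5214,-.1077,.083,-128)"
```

```text
clock: 5.5
tcp_pos: [0.5208, -0.1078, 0.0896]
orientation: [-0.003, -0.438, 0.899, 0.002]
wrist_force: [-1.1, -0.4, -1.0]
finger_gap: 0.0247
clk 5.5 tcp [ 0.5208 -0.1078  0.0896] th -128.0 tilt [ 0.004  0.007 -1.   ] j [-20.3  18.5 -17.3  54.6  -0.1 -72.3] F [-1.1 -0.4 -1. ] gap 0.0247
shift [-0.0005 -0.0005  0.0066] spin 0.0
```

```bash
python3 -m inch '[[[0,0,0.002],0],[[0,0,0.004],0],[[0,0,0.005],0],[[0,0,0.006],0],[[0,0,0.006],0]]'
python3 -m inch '[[[0,0,0.001],0],[[0,0,0.0015],0],[[0,0,0.0015],0],[[0,0,0.0015],0]]'
```

```text
clock: 5.92
tcp_pos: [0.5207, -0.1077, 0.0835]
orientation: [-0.003, -0.438, 0.899, 0.002]
wrist_force: [-0.0, -0.3, -1.6]
finger_gap: 0.0247
clock: 6.25
tcp_pos: [0.521, -0.1077, 0.0828]
orientation: [-0.003, -0.439, 0.899, 0.002]
wrist_force: [-1.0, 1.0, 5.7]
finger_gap: 0.0245
```

```bash
python3 -m inch '[[[0,0,0.001],0],[[0,0,0.001],0],[[0,0,0.001],0],[[0,0,0.001],0]]'
python3 -m inch '[[[0,0,0.001],-6],[[0,0,0.001],-12],[[0,0,0.001],-18],[[0,0,0.001],-24],[[0,0,0.001],-30]]'
python3 -c "
from h import *
delta(.5214,-.1077,.083,-128)"
```

```text
clock: 6.58
tcp_pos: [0.5211, -0.1076, 0.0827]
orientation: [-0.003, -0.439, 0.899, 0.002]
wrist_force: [-2.0, 0.9, 6.7]
finger_gap: 0.0243
clock: 7.0
tcp_pos: [0.5229, -0.1082, 0.0829]
orientation: [-0.001, -0.658, 0.753, 0.001]
wrist_force: [2.4, 0.2, 3.7]
finger_gap: 0.0246
clk 7.0 tcp [ 0.5229 -0.1082  0.0829] th -97.7 tilt [ 0.001  0.002 -1.   ] j [-2.030e+01  1.880e+01 -1.790e+01  5.340e+01 -1.000e-01 -1.026e+02] F [2.4 0.2 3.7] gap 0.0246
shift [-0.0003  0.0016 -0.0001] spin 30.3
```

```bash
python3 -m inch '[[[0,-0.0004,0.001],-6],[[-0.0001,-0.0007,0.001],-12],[[-0.0002,-0.0011,0.001],-18],[[-0.0003,-0.0014,0.001],-24],[[-0.0005,-0.0017,0.001],-30]]'
python3 -m inch '[[[0,-0.0003,0.001],-4],[[0,-0.0005,0.001],-8],[[-0.0001,-0.0007,0.001],-12]]'
```

```text
clock: 7.42
tcp_pos: [0.5253, -0.1082, 0.0828]
orientation: [0.001, 0.832, -0.555, 0.0]
wrist_force: [-0.4, 1.5, 4.7]
finger_gap: 0.0243
clock: 7.67
tcp_pos: [0.5262, -0.1081, 0.0828]
orientation: [0.001, 0.886, -0.463, 0.001]
wrist_force: [-1.4, 0.5, 6.3]
finger_gap: 0.0243
```

```bash
python3 -m inch '[[[0,-0.0003,0.001],-4],[[0,-0.0005,0.0015],-8],[[0,-0.0005,0.0015],-8]]'
python3 -m inch '[[[0,-0.0003,0.001],-4],[[0,-0.0005,0.0015],-8],[[0,-0.0005,0.0015],-8]]'
```

```text
clock: 7.92
tcp_pos: [0.5271, -0.1081, 0.0827]
orientation: [0.001, 0.917, -0.399, 0.001]
wrist_force: [-3.0, 0.8, 9.1]
finger_gap: 0.0243
clock: 8.17
tcp_pos: [0.5277, -0.1079, 0.0827]
orientation: [0.001, 0.943, -0.333, 0.002]
wrist_force: [-4.4, 1.9, 10.0]
finger_gap: 0.0243
```

```bash
python3 -m inch '[[[-0.0012,-0.0002,0.0008],-4],[[-0.0012,-0.0003,0.001],-8],[[-0.0012,-0.0003,0.001],-8],[[-0.0012,-0.0003,0.001],-8]]'
python3 - <<'E'
from h import *
delta(.526,-.107,.083,-39)
a=cam('scene');b=cam('top')
def crop(d,u0,v0,w,h,s): return cv2.resize(d['image'][v0:v0+h,u0:u0+w],(w*s,h*s),interpolation=cv2.INTER_CUBIC)[:,:,::-1]
E=np.zeros((600,800,3),np.uint8); E[:,:500]=crop(a,265,110,50,60,10); E[:300,500:]=crop(b,295,155,60,60,5)
cv2.imwrite('pics/d5.png',E)
E
```

```text
clock: 8.5
tcp_pos: [0.5278, -0.1071, 0.0828]
orientation: [0.001, 0.964, -0.266, 0.003]
wrist_force: [-1.0, 0.6, 5.3]
finger_gap: 0.0246
clk 8.5 tcp [ 0.5278 -0.1071  0.0828] th -30.8 tilt [ 0.007  0.001 -1.   ] j [-2.000e+01  1.890e+01 -1.780e+01  5.290e+01 -1.000e-01 -1.691e+02] F [-1.   0.6  5.3] gap 0.0246
shift [-0.0015  0.0009 -0.0002] spin 8.2
```

View pics/d5.png

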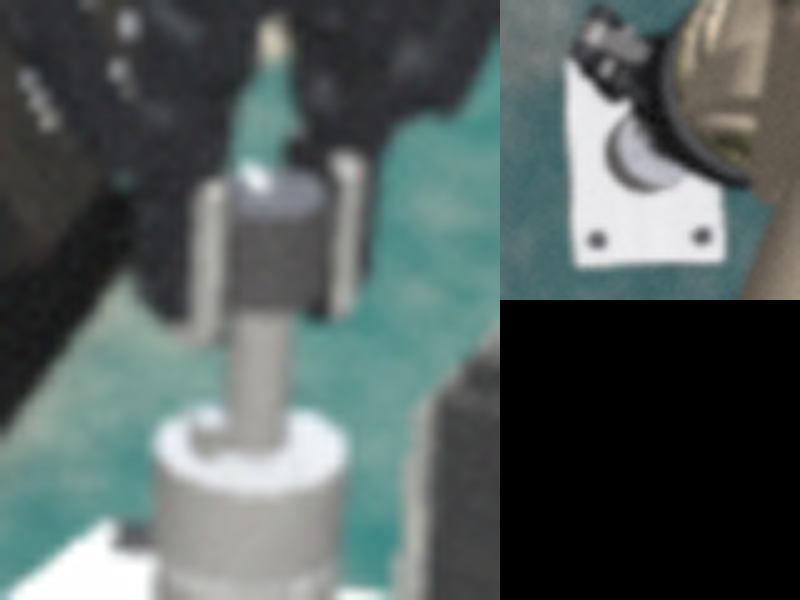

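The head's line points left and up at about (250,175), so the stub is near −17°, close to the gap, which is the dark patch at (205,440). I'll turn a bit further.

```bash
python3 -m inch '[[[-0.0005,0,0.001],-3],[[-0.0005,-0.0002,0.0015],-6],[[-0.0005,-0.0002,0.0015],-6],[[-0.0005,-0.0002,0.0015],-6]]'
```

```text
clock: 8.93
tcp_pos: [0.5281, -0.1067, 0.0825]
orientation: [0.001, 0.977, -0.215, 0.004]
wrist_force: [-1.6, 1.0, 7.2]
finger_gap: 0.0246
```

```bash
python3 -m inch '[[[0,0,-0.0005],0],[[0,0,-0.0005],0],[[0,0,-0.0005],0],[[-0.0015,0,-0.0005],0],[[-0.003,0,-0.0005],0]]' 0.6
python3 -m inch '[[[0,0,0],7],[[0,0,0],14],[[0,0,0],21],[[0,0,0],28],[[0,0,0],35]]'
python3 -m inch '[[[0,0,0],5],[[0,0,0],5],[[0,0,0],5]]'
python3 - <<'E'
from h import *
delta(.5235,-.1045,.0825,-65)
a=cam('scene')
def crop(d,u0,v0,w,h,s): return cv2.resize(d['image'][v0:v0+h,u0:u0+w],(w*s,h*s),interpolation=cv2.INTER_CUBIC)[:,:,::-1]
cv2.imwrite('pics/d6.png',crop(a,265,110,50,60,10))
E
```

```text
clock: 9.35
tcp_pos: [0.5252, -0.1054, 0.0827]
orientation: [0.001, 0.977, -0.215, 0.004]
wrist_force: [0.1, 0.1, 0.2]
finger_gap: 0.034
clock: 9.77
tcp_pos: [0.5249, -0.1053, 0.0825]
orientation: [0.0, 0.865, -0.501, 0.004]
wrist_force: [0.7, 0.2, -0.0]
finger_gap: 0.0341
clock: 10.02
tcp_pos: [0.5247, -0.1052, 0.0823]
orientation: [0.0, 0.843, -0.538, 0.004]
wrist_force: [0.8, 0.1, -0.2]
finger_gap: 0.0338
clk 10.02 tcp [ 0.5247 -0.1052  0.0823] th -65.0 tilt [ 0.006 -0.004 -1.   ] j [-1.990e+01  1.860e+01 -1.830e+01  5.270e+01 -1.000e-01 -1.349e+02] F [ 0.8  0.1 -0.2] gap 0.0338
shift [-0.0011  0.0008 -0.0002] spin -0.0
```

View pics/d6.png

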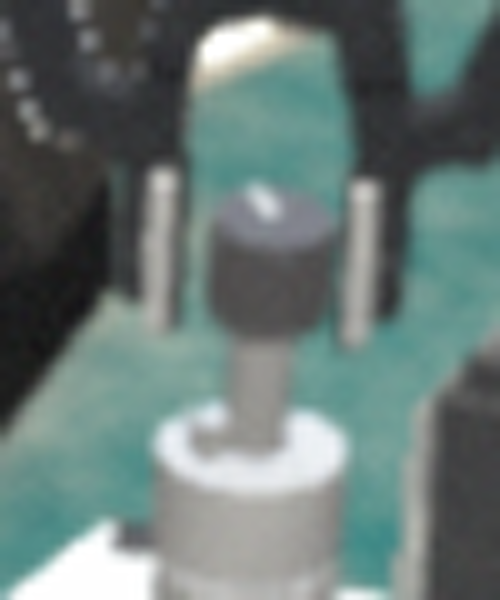

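The head is clear of the pads, with its line from (270,215) to (254,187). That puts the stub near −44°, so about 25° remain. I'll regrip and continue.

```bash
python3 -m inch '[[[-0.0008,0.0015,0],0],[[-0.0008,0.0015,0],0],[[-0.0008,0.0015,0],0],[[-0.0008,0.0015,0],0]]'
python3 -m inch '[[[0,0,0],0],[[0,0,0],0],[[0,0,0],0],[[0,0,0],0]]' 1 60
python3 -m inch '[[[0,0,0.001],-6],[[0,0,0.001],-12],[[0,0,0.0015],-18],[[0,0,0.0015],-18]]'
```

```text
clock: 10.4
tcp_pos: [0.523, -0.1051, 0.0823]
orientation: [0.0, 0.843, -0.537, 0.004]
wrist_force: [0.8, -0.7, 1.1]
finger_gap: 0.0339
clock: 10.73
tcp_pos: [0.5233, -0.1051, 0.0826]
orientation: [-0.0, 0.843, -0.537, 0.004]
wrist_force: [1.3, 1.1, 2.6]
finger_gap: 0.0246
clock: 11.07
tcp_pos: [0.5238, -0.1053, 0.0813]
orientation: [0.0, 0.918, -0.397, 0.004]
wrist_force: [1.1, 0.1, 1.2]
finger_gap: 0.0245
```

```bash
python3 -m inch '[[[0,0,0.0015],-2],[[0,0,0.003],-4],[[0,0,0.003],-4],[[0,0,0.003],-4]]'
```

```text
clock: 11.4
tcp_pos: [0.5244, -0.1058, 0.0789]
orientation: [0.001, 0.93, -0.367, 0.005]
wrist_force: [1.2, -0.6, 4.4]
finger_gap: 0.0248
```

```bash
python3 -m inch '[[[0,0,0.0015],-2],[[0,0,0.003],-3],[[0,0,0.0045],-3],[[0,0,0.0045],-3]]'
python3 -m inch '[[[0,0,0.001],0],[[0,0,0.0015],0],[[0,0,0.0015],0]]'
python3 - <<'E'
from h import *
delta(.5235,-.1045,.0748,-40)
a=cam('scene')
def crop(d,u0,v0,w,h,s): return cv2.resize(d['image'][v0:v0+h,u0:u0+w],(w*s,h*s),interpolation=cv2.INTER_CUBIC)[:,:,::-1]
cv2.imwrite('pics/d7.png',crop(a,265,110,50,60,10))
E
```

```text
clock: 11.73
tcp_pos: [0.5252, -0.1062, 0.0757]
orientation: [0.001, 0.939, -0.343, 0.006]
wrist_force: [-0.9, 0.1, 10.1]
finger_gap: 0.0242
clock: 11.98
tcp_pos: [0.5253, -0.1063, 0.0756]
orientation: [0.001, 0.939, -0.344, 0.007]
wrist_force: [-2.9, 1.4, 12.1]
finger_gap: 0.0244
clk 11.98 tcp [ 0.5253 -0.1063  0.0756] th -40.3 tilt [ 0.013 -0.002 -1.   ] j [-1.990e+01  1.880e+01 -1.910e+01  5.130e+01 -1.000e-01 -1.597e+02] F [-2.9  1.4 12.1] gap 0.0244
shift [-0.0025 -0.0002  0.0008] spin -0.3
```

View pics/d7.png

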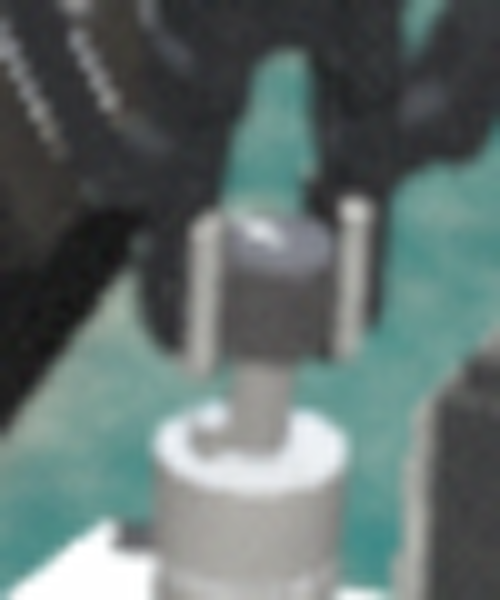

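```bash
cat > ht.py <<'E'
from h import *
def ht():
    d=load('scene'); D=d['depth']; v,u=np.mgrid[0:384,0:512]
    P=(np.stack([(u-d['cx'])/f(d)*D,(v-d['cy'])/f(d)*D,D],-1)-d['t'])@d['R']
    # top-facing head pixels: colour bluish grey region near projected axis
    for z in(.100,.104,.108,.112,.116): print(z,proj(d,[.5235,-.1045,z]).round(1))
    c=proj(d,[.5235,-.1045,.108]).round().astype(int)
    for r in range(c[1]-8,c[1]+22): print(r,d['image'][r,c[0]].tolist(),(P[r,c[0]-1:c[0]+2,2]*1e3).round(1).tolist())
E
python3 -c "
from ht import *
ht()
a=cv2.imread('pics/d6.png');b=cv2.imread('pics/d7.png')
T=a[260:390,235:300]; r=cv2.matchTemplate(b[200:450,225:310],T,cv2.TM_CCOEFF_NORMED); print(cv2.minMaxLoc(r),'ref',(10,60))
"
```

```text
0.1 [290.4 135.9]
0.104 [290.5 134.2]
0.108 [290.5 132.5]
0.112 [290.6 130.7]
0.116 [290.7 129. ]
124 [103, 150, 143] [3.6, 2.3, 1.7]
125 [98, 148, 141] [4.5, 2.3, 1.3]
126 [93, 147, 140] [2.3, 1.4, 0.6]
127 [85, 144, 136] [1.1, 2.8, 3.2]
128 [92, 145, 140] [2.5, 3.2, 1.5]
129 [111, 151, 143] [3.4, 2.3, 3.5]
130 [128, 157, 146] [3.5, 2.2, 0.7]
131 [142, 156, 152] [2.4, 2.8, 6.0]
132 [190, 195, 199] [107.1, 107.7, 107.4]
133 [202, 206, 210] [107.7, 106.5, 107.2]
134 [154, 157, 164] [108.7, 107.7, 107.6]
135 [130, 133, 142] [106.5, 107.1, 106.4]
136 [119, 122, 125] [106.6, 106.3, 106.0]
137 [99, 99, 101] [104.5, 106.1, 105.6]
138 [86, 85, 85] [104.2, 103.6, 104.8]
139 [86, 85, 85] [99.9, 102.5, 102.2]
140 [85, 87, 85] [97.5, 99.6, 98.0]
141 [83, 80, 81] [96.2, 96.9, 98.2]
142 [85, 85, 84] [94.2, 93.8, 93.6]
143 [86, 84, 83] [91.9, 90.8, 92.2]
144 [87, 86, 87] [88.6, 87.8, 89.4]
145 [92, 90, 88] [87.7, 86.6, 87.8]
146 [120, 120, 117] [82.7, 84.2, 85.3]
147 [149, 147, 142] [78.5, 78.2, 78.8]
148 [156, 155, 150] [75.1, 75.1, 76.7]
149 [155, 153, 151] [74.1, 73.6, 72.8]
150 [154, 154, 148] [73.4, 72.3, 71.9]
151 [152, 152, 148] [68.5, 68.0, 69.3]
152 [155, 153, 150] [66.3, 66.6, 66.6]
153 [153, 153, 149] [64.6, 63.6, 63.2]
(-0.805936872959137, 0.9854087233543396, (10, 0), (7, 83)) ref (10, 60)
```

The head top measures about 107 mm, so its centre is about 39–40 mm above the rim and the stub has dropped. I'll hold briefly, then turn clockwise.

```bash
python3 -m inch '[[[-0.001,0,0],0],[[-0.0015,0,0],0],[[-0.0015,0,0],0],[[-0.0015,0,0],0]]'
python3 -m inch '[[[0,0,0.0005],6],[[0,0,0.0006],12],[[0,0,0.0008],18],[[0,0,0.001],24],[[0,0,0.0012],30]]'
python3 -c "
from h import *
delta(.5237,-.1047,.0748,-70)"
```

```text
clock: 12.37
tcp_pos: [0.5249, -0.106, 0.0758]
orientation: [0.001, 0.939, -0.345, 0.007]
wrist_force: [4.1, -4.1, 0.5]
finger_gap: 0.0241
clock: 12.78
tcp_pos: [0.5239, -0.1064, 0.075]
orientation: [0.0, 0.816, -0.578, 0.007]
wrist_force: [-2.6, -3.6, 8.7]
finger_gap: 0.0244
clk 12.78 tcp [ 0.5239 -0.1064  0.075 ] th -70.7 tilt [ 0.012 -0.008 -1.   ] j [ -19.9   18.7  -19.4   51.2   -0.2 -129.3] F [-2.6 -3.6  8.7] gap 0.0244
shift [-0.0016 -0.0003  0.0001] spin -0.7
```

```bash
python3 -m inch '[[[0,0.0002,0.0005],7],[[-0.0001,0.0005,0.0007],14],[[-0.0002,0.0007,0.0009],21],[[-0.0003,0.0009,0.0011],28],[[-0.0004,0.0011,0.0013],35]]'
python3 -m inch '[[[0,0.0002,0.0005],7],[[-0.0001,0.0005,0.0007],14],[[-0.0002,0.0007,0.0009],21],[[-0.0003,0.0009,0.0011],28],[[-0.0004,0.0011,0.0013],35]]'
python3 -c "
from h import *
delta(.5237,-.1047,.0748,-140)"
```

```text
clock: 13.2
tcp_pos: [0.522, -0.1063, 0.0741]
orientation: [0.001, -0.601, 0.799, -0.006]
wrist_force: [-2.7, -2.0, 8.4]
finger_gap: 0.0245
clock: 13.62
tcp_pos: [0.5209, -0.1052, 0.0733]
orientation: [0.003, -0.33, 0.944, -0.005]
wrist_force: [-0.8, 0.6, 5.7]
finger_gap: 0.0244
clk 13.62 tcp [ 0.5209 -0.1052  0.0733] th -141.4 tilt [-0.003 -0.012 -1.   ] j [-20.   18.5 -19.9  50.9  -0.2 -58.5] F [-0.8  0.6  5.7] gap 0.0244
shift [-0.0025 -0.0014 -0.0015] spin -1.4
```

```bash
R='x'; python3 -m inch '[[[0,0.0002,0.0005],7],[[-0.0001,0.0005,0.0007],14],[[-0.0002,0.0007,0.0009],21],[[-0.0003,0.0009,0.0011],28],[[-0.0004,0.0011,0.0013],35]]'
python3 -m inch '[[[0,0.0002,0.0005],7],[[-0.0001,0.0005,0.0007],14],[[-0.0002,0.0007,0.0009],21],[[-0.0003,0.0009,0.0011],28],[[-0.0004,0.0011,0.0013],35]]'
python3 -c "
from h import *
delta(.5237,-.1047,.0748,-140)"
```

```text
clock: 14.03
tcp_pos: [0.5219, -0.1037, 0.0725]
orientation: [0.006, -0.028, 1.0, -0.003]
wrist_force: [3.4, 1.5, 2.3]
finger_gap: 0.0246
clock: 14.45
tcp_pos: [0.5229, -0.1023, 0.0715]
orientation: [0.008, 0.277, 0.961, -0.001]
wrist_force: [3.6, 0.1, 2.1]
finger_gap: 0.0242
clk 14.45 tcp [ 0.5229 -0.1023  0.0715] th 147.9 tilt [-0.015  0.003 -1.   ] j [-19.7  18.6 -20.   50.5  -0.   12.5] F [3.6 0.1 2.1] gap 0.0242
shift [-0.002  -0.0016 -0.0033] spin -72.1
```

```bash
python3 -m inch '[[[0,0.0002,0.0005],7],[[-0.0001,0.0004,0.0007],14],[[-0.0002,0.0006,0.0009],21],[[-0.0003,0.0008,0.0011],28],[[-0.0004,0.001,0.0013],35]]'
python3 -m inch '[[[0,0.0002,0.0005],7],[[-0.0001,0.0005,0.0007],14],[[-0.0002,0.0007,0.0009],21],[[-0.0003,0.0009,0.0011],28],[[-0.0004,0.0011,0.0013],35]]'
python3 -m inch '[[[0,0.0002,0.0005],7],[[-0.0001,0.0005,0.0007],14],[[-0.0002,0.0007,0.0009],21],[[-0.0003,0.0009,0.0011],28],[[-0.0004,0.0011,0.0013],35]]'
python3 -c "
from h import *
delta(.5237,-.1047,.0748,-140)"
```

```text
clock: 14.87
tcp_pos: [0.524, -0.1016, 0.0706]
orientation: [0.008, 0.556, 0.831, 0.002]
wrist_force: [1.1, -0.4, 5.6]
finger_gap: 0.0246
clock: 15.28
tcp_pos: [0.5254, -0.1016, 0.0699]
orientation: [0.007, 0.782, 0.623, 0.004]
wrist_force: [0.8, -1.1, 4.6]
finger_gap: 0.0246
clock: 15.7
tcp_pos: [0.5268, -0.1026, 0.0691]
orientation: [0.006, 0.934, 0.357, 0.006]
wrist_force: [2.5, -2.1, 3.9]
finger_gap: 0.0247
clk 15.7 tcp [ 0.5268 -0.1026  0.0691] th 41.8 tilt [ 0.007  0.016 -1.   ] j [-1.950e+01  1.910e+01 -1.980e+01  5.020e+01 -1.000e-01  1.187e+02] F [ 2.5 -2.1  3.9] gap 0.0247
shift [-0.0037 -0.0004 -0.0057] spin -178.2
```

```bash
python3 -m inch '[[[0,0.0002,0.0005],7],[[-0.0001,0.0005,0.0007],14],[[-0.0002,0.0007,0.0009],21],[[-0.0003,0.0009,0.0011],28],[[-0.0004,0.0011,0.0013],35]]'
python3 -m inch '[[[0,0.0002,0.0005],6],[[-0.0001,0.0004,0.0007],12],[[-0.0002,0.0006,0.0008],17],[[-0.0002,0.0006,0.0008],17],[[-0.0002,0.0006,0.0006],17]]'
python3 - <<'E'
from ht import *
delta(.5237,-.1047,.0748,-12)
a=cam('scene'); 
D=a['depth']; v,u=np.mgrid[0:384,0:512]
P=(np.stack([(u-a['cx'])/f(a)*D,(v-a['cy'])/f(a)*D,D],-1)-a['t'])@a['R']
c=proj(a,[.5235,-.1045,.1]).round().astype(int); print(c)
for r in range(c[1]-5,c[1]+8): print(r,a['image'][r,c[0]].tolist(),(P[r,c[0]-1:c[0]+2,2]*1e3).round(1).tolist())
m=(abs(P[...,0]-.5235)<.016)&(abs(P[...,1]+.1045)<.016)&(P[...,2]>.05)&(P[...,2]<.06); print('rim',np.median(P[m][:,2]))
cv2.imwrite('pics/d8.png',cv2.resize(a['image'][110:170,265:315],(500,600),interpolation=cv2.INTER_CUBIC)[:,:,::-1])
E
```

```text
clock: 16.12
tcp_pos: [0.5277, -0.104, 0.0682]
orientation: [0.005, 0.998, 0.056, 0.008]
wrist_force: [2.2, -3.1, 3.7]
finger_gap: 0.0242
clock: 16.53
tcp_pos: [0.5277, -0.105, 0.0678]
orientation: [0.004, 0.996, -0.091, 0.009]
wrist_force: [3.0, -2.4, 2.4]
finger_gap: 0.0246
clk 16.53 tcp [ 0.5277 -0.105   0.0678] th -10.5 tilt [ 0.018  0.006 -1.   ] j [-19.7  19.2 -19.8  50.   -0.2 170.8] F [ 3.  -2.4  2.4] gap 0.0246
shift [-0.0038  0.0005 -0.0071] spin 1.5
[290 136]
131 [44, 44, 45] [120.9, 120.8, 105.3]
132 [46, 45, 44] [117.7, 101.7, 101.8]
133 [53, 56, 55] [115.1, 99.9, 100.5]
134 [90, 92, 94] [114.5, 97.3, 98.5]
135 [135, 138, 144] [110.8, 100.3, 98.5]
136 [158, 162, 167] [98.9, 99.5, 99.5]
137 [145, 146, 152] [105.5, 99.1, 100.9]
138 [123, 122, 129] [101.3, 98.8, 99.7]
139 [110, 109, 114] [99.5, 100.0, 98.4]
140 [98, 95, 95] [98.7, 96.5, 97.0]
141 [92, 90, 90] [94.4, 94.4, 94.8]
142 [91, 89, 89] [92.2, 94.1, 93.2]
143 [88, 85, 85] [91.4, 90.9, 91.2]
rim 0.05633491848196617
```

View pics/d8.png

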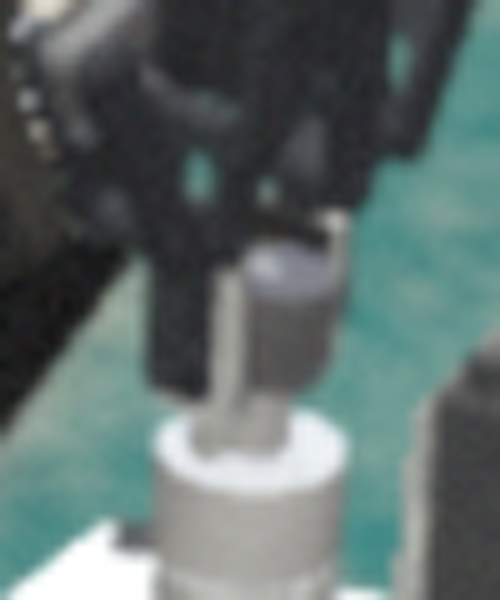

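The head centre is about 31 mm above the rim, the stub is near the gap's middle, and the bolt is still gripped. I'll let it settle and hand in.

```bash
python3 -m inch '[[[0,0,0],0],[[0,0,0],0],[[0,0,0],0],[[0,0,0],0]]'
python3 - <<'E'
from h import *
s=env.get_state(); print(s['clock'],s['tcp_pos'],s['finger_gap'],abs(s['qvel']).max(),s['wrist_force'])
print(env.hand_in())
E
```

```text
clock: 16.92
tcp_pos: [0.5277, -0.105, 0.0678]
orientation: [0.004, 0.996, -0.091, 0.009]
wrist_force: [1.7, -3.3, 4.0]
finger_gap: 0.0246
16.9167 [ 0.52766798 -0.10497134  0.06780933] 0.024638112452004757 0.002014900941152706 [ 1.73474279 -3.31860343  4.02834588]
the job is handed in; nothing more can be done
None
```

The bolt is in the boss, screwed in about one turn from the drop and still gripped. I handed the job in at about 17 s of the 72 s, and no verdict was reported.

- **Standing:** I took the bolt from the rack and stood it in the boss with its stub on the rim. Contact came at the expected height, with about 6 N of push.
- **Backward turn:** I turned it counter-clockwise about 100°, then regripped once because the wrist was near its limit. After about 20° more it dropped about 7 mm, to a head centre about 39 mm above the rim by depth.
- **Forward turn:** I turned it clockwise about 330°, and it sank about 8 mm, as the 9 mm pitch predicts.

**Last checks:**
- The head centre is about 31.2 mm above the rim, within the 28.8–33.6 mm allowed.
- By dead reckoning the stub is about 10–20° from the gap's middle; the gripper hid the line on the head, so I could not confirm it by eye.
- Finger opening held at 24.6 mm on the 26 mm head, and the arm was at rest.
- Outside force on the wrist stayed within about 13 N throughout.
- **Small screw:** it was last seen standing in the rack just after the bolt was lifted. I did not check it again, but nothing went near it afterwards.

**Disagreement:** estimates of the bolt's offset from the bore along the scene camera's view differed by up to 4 mm. I corrected from close by before lowering, and it went in on the first try.

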